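# Lock the pot-support post into the restorer's turntable

## Robot

A 6-joint arm with a two-finger parallel gripper is mounted at the origin on the work surface. World frame = base frame: x ahead of the robot, y to its left, z up, the work surface at z = 0. Lengths are in m, angles in rad, forces in N, time in s.
With the tool pointing down it reaches from about 0.325 to 0.85 m from the base axis. Payload 4.4 kg.
Tool frame: the origin (TCP) lies midway between the tips of the shut fingers; the grasp point (between the pads) lies 19 mm behind it; z points along the fingers, x is the direction in which the jaws open and shut, and the axes are right-handed (so a half turn about z gives the same grasp; the last joint's range is limited). The gripper opens to 94 mm and grips with 3 to 60 N. Pads are 16 mm wide; open, the fingers measure 119 mm over their backs; the gripper's body (75 mm by 177 mm) begins 78 mm behind the grasp point.
Start: joints at [-1.448, 0.207, 1.542, -0, 1.393, -0.15], TCP at [0.155, -0.554, 0.205] pointing down, gripper open.
Joint ranges: [-2.73, 2.73], [-0.86, 2.22], [0.23, 2.46], [-1.11, 4.25], [0.08, 2.63], [-2.82, 2.82]. Speed limits (rad/s): [2.79, 2.79, 3.14, 3.14, 3.14, 3.14].

## Interface

Orientations are given as [roll, pitch, yaw] about the fixed x, y, z axes, in that order (R = Rz(yaw) Ry(pitch) Rx(roll)).
In Python, from station import robot, camera, camera_model gives the robot as it stands.
- The arm moves only by the tool send_rows, never from a script. Its argument "targets" is a list of rows, each an object with "dr": the turn, a rotation vector about the tool's x, y, z in rad, a list of three; "slide": the shift along the tool's x, y, z in cm, a list of three; "grip": the opening, from 0 (shut) to 1 (fully open). A call has 1 to 12 rows; each row is the pose to reach, as a shift and turn from the pose commanded when the call began, along the tool's axes at that moment; what a row does not reach only later rows make up. A row lasts 1/8 s, in which the tool goes at most 62.5 mm and 10.7 degrees, less where a joint would pass 70% of its speed; a pose out of reach is approached as far as the arm can. A call with a gripper value outside its range is refused whole. The fingers move at their own pace and stop on an object; "newtons" is the grip in N (left out, the last holds). Time passes only in rows, so rows that repeat a pose let the fingers close. It gives the time, the measured TCP pose, the force and the opening at its end, in the units of the state.
- robot.get_state(): the state, without advancing time (a new reading comes with each control period).
- camera(name): name is "scene" or "top"; returns (picture, depth): 384x512x3 uint8, red, green, blue; 384x512 float32, m along the optical axis (not along the pixel's ray), 0 where there is no reading.
- camera_model(name): a dict with "K" (3x3 intrinsics, pixels), "R" (3x3) and "t" (3): a world point X has camera coordinates R X + t. Camera axes: x right, y down, z forward; pixel columns grow to the right and rows downward; lengths in m; the calibration is good to about 2 mm. A picture is of the moment at which its call begins. camera_model takes no time and is no camera call.
- robot.hand_in(): hands the job in, once; it reports no verdict.
The state is a dict: "clock": time; "qpos": joint angles; "joint_vel": joint speeds; "tau": joint torques, N m; "position": TCP position; "tool_rot": TCP orientation; "force": force on the tool from outside, world axes, zero at the start; "moment": the same for the moment, N m; "finger_gap": finger opening in m.
Only numpy, scipy, OpenCV 4.12 (cv2) and the standard library are available. Lean on these libraries where they do the work, as an engineer would, in place of code of your own. Each camera call takes 0.05 s, during which the arm holds its last target.

## Task

Take the keyed support post (square wooden head, crossbar key on its shaft) out of the wooden rack and push its shaft into the hub of the turntable, turning it until the key slips into the keyway. Then push it fully home against the spring, until its collar sits on the hub, and finish while still gripping the post and holding it pressed down: do not let go. Leave the spare post, the jar and the brush where they are.

Things in the scene. Friction and masses are not known exactly. Their poses are not given: they have to be found in the camera images.
- post: Keyed support post, loose, about 0.25 kg, 104 mm tall, upright in one rack hole, its collar resting on the rack's top. Origin: centre of the shaft's lower end; z up the shaft, x along the key. Steel shaft 20 mm in diameter, z = 0 to 48 mm, lowest 6 mm tapered to 12 mm; steel collar 56 mm in diameter, z = 48 to 54 mm; then the head.
- post_key (a point): Centre of the crossbar key through the post's shaft, on the post's axis, 26 mm above its lower end; axes as post. The key lies along x: 36 mm long (8 mm out on both sides), 8 mm wide, 12 mm high (z = 20 to 32 mm of the post). A half turn makes no difference.
- post_head (a point): Centre of the post's square wooden head, 73 mm above its lower end: 34 x 34 mm, sides along the post's x and y, from 54 to 92 mm above the lower end. The place to grip, from above. A low cork dome on top reaches 104 mm.
- spare: A bystander, loose: the spare post without key, in the other rack hole. Same 56 mm collar, thinner 12 mm shaft, a 14 mm neck and a 34 mm wooden ball as head, top at 111 mm above its lower end (its origin).
- rack: Wooden storage block, fixed, 90 x 240 x 52 mm, origin at the centre of its underside, long side along its y. Two through holes, 42 mm in diameter, at y = -65 and +65 mm.
- turntable: Fixed foot of a low metal turntable, origin on the table under its centre, z up. On it a wheel 200 mm in diameter, top 34 mm above the table, with a square steel hub block, 64 x 64 mm, top 60 mm above the table. Wheel and hub are braked (about 0.3 N m to turn) and stand turned by an unknown angle, up to 0.6 rad either way from this frame.
- hub_mouth (a point): Centre of the hub's bore at its top face; axes as turntable. Bore 22 mm across with a keyway 41 x 10 mm across it, parallel to two hub sides, at 0.6 rad or less either way from x: see it from above or feel it. Out of line, the key rests on the hub with the post's lower end 20 mm below here; fully home that end is 48 mm below and the collar lies on the hub.
- plunger_top (a point): Where the spring plunger in the bore meets the post's lower end, 36 mm below the hub's top, on the axis; axes as turntable. It pushes up with about 5 N there and about 10 N with the post fully home: more than the post's weight, so the post rises about 7 mm or more if let go.
- jar: A bystander, loose: small closed terracotta jar, 106 mm across and 105 mm tall, origin under its centre.
- brush: A bystander, loose: a brush lying on the table between the robot and the work.

How it is judged:
By the outcome, as a careful person would: the job done as asked, in the order asked, and still so for the second after the job is handed in, while the arm keeps its last pose, push and grip.
It also fails if it takes over 61 s, if anything falls off the work surface, if the arm or the gripper's body presses on something with over 40 N, if the wrist force passes 120 N, or if a joint passes its speed limit or range.

## Working session

There is one attempt and no reset: what is moved stays moved. The work goes in short steps, Python scripts to look and compute and a tool call to move; the robot and the scene stay as the last step left them, time stands still between calls to the robot, and variables do not carry over. Pictures are saved under pics/ and viewed, and the job is handed in when it is done.

Besides the shell and the picture viewer there is one more tool, called by a JSON object that holds its "fn" and its "kwargs", one argument or row to a line. send_rows: Moves the arm, as the interface text tells. Its arguments: {"type":"object","properties":{"targets":{"type":"array"},"newtons":{"type":"number"}},"required":["targets"]}

```bash
mkdir -p pics; ls; python3 - <<'E'
from station import robot,camera,camera_model
import cv2,numpy as np
print(robot.get_state())
for n in("scene","top"):
    p,d=camera(n); np.savez(f"pics/{n}0.npz",p=p,d=d); cv2.imwrite(f"pics/{n}0.png",p[...,::-1]); m=camera_model(n); print(n,m)
E
```

```text
pics
{'clock': 0.0, 'qpos': array([-1.44749655e+00,  2.07435625e-01,  1.54295711e+00, -7.15961987e-06,
        1.39345655e+00, -1.50504172e-01]), 'joint_vel': array([-1.51053097e-03,  6.22466702e-06, -1.88402841e-04, -1.30762132e-03,
        9.47865566e-04,  8.81403491e-04]), 'tau': array([ 6.05908735e-04, -3.70874226e+01, -2.81416065e+01,  6.95198332e-02,
        3.62425356e-02, -1.84780788e-04]), 'position': array([ 0.1553622 , -0.55278041,  0.20428043]), 'tool_rot': array([-3.14126127e+00,  2.23217363e-03, -1.29699074e+00]), 'force': array([-0.8104022 ,  0.40138375, -0.53152431]), 'moment': array([-0.01115312,  0.01368838,  0.01904284]), 'finger_gap': 0.09416357750365092}
scene {'K': array([[425.60693256,   0.        , 253.67871191],
       [  0.        , 425.60693256, 188.55099128],
       [  0.        ,   0.        ,   1.        ]]), 'R': array([[ 0.86661015,  0.49898173, -0.00201745],
       [ 0.38256789, -0.66701243, -0.63932482],
       [-0.32035707,  0.55327357, -0.76893414]]), 't': array([-0.49875123, -0.18078001,  1.22450927])}
top {'K': array([[475.42259113,   0.        , 262.19764004],
       [  0.        , 475.42259113, 198.55611698],
       [  0.        ,   0.        ,   1.        ]]), 'R': array([[ 0.00710165, -0.99991154, -0.01124598],
       [-0.99669244, -0.00616742, -0.08103173],
       [ 0.0809552 ,  0.01178424, -0.99664808]]), 't': array([0.02213341, 0.60015666, 1.02978503])}
```

View pics/scene0.png

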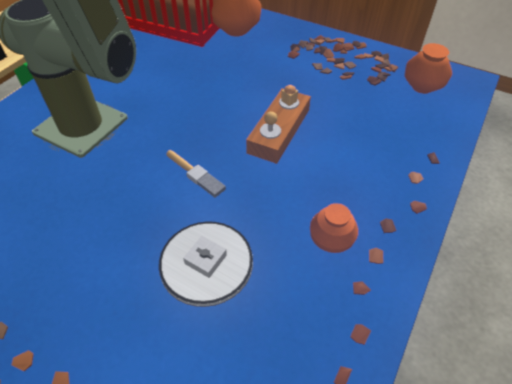

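View pics/top0.png

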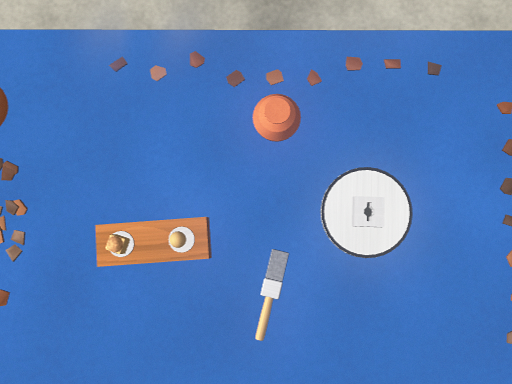

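```bash
python3 - <<'E'
import cv2,numpy as np
p=np.load("pics/top0.npz")['p'][...,::-1]
a=cv2.resize(p[215:271,92:148],(560,560),interpolation=cv2.INTER_CUBIC)
cv2.imwrite("pics/c1.png",a)
a=cv2.resize(p[190:235,345:390],(540,540),interpolation=cv2.INTER_CUBIC)
cv2.imwrite("pics/c2.png",a)
p=np.load("pics/scene0.npz")['p'][...,::-1]
a=cv2.resize(p[75:145,250:320],(560,560),interpolation=cv2.INTER_CUBIC)
cv2.imwrite("pics/c3.png",a)
E
```

```text
(no output)
```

View pics/c1.png

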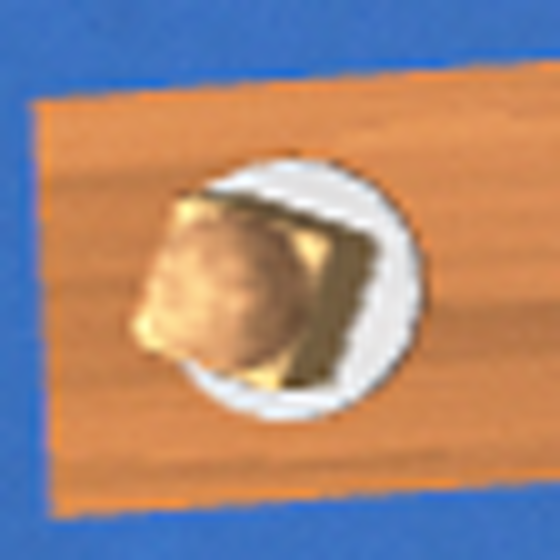

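View pics/c2.png

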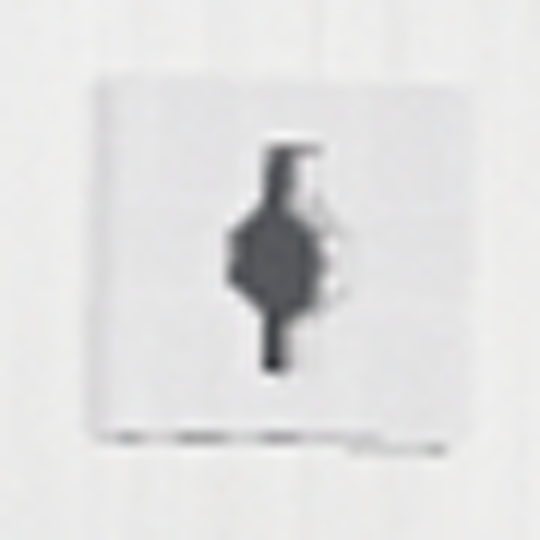

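View pics/c3.png

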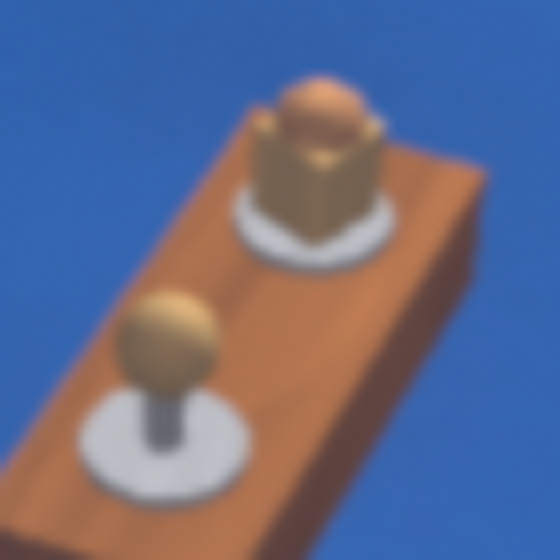

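```bash
cat > h.py <<'E'
from station import robot,camera,camera_model
import cv2,numpy as np
def cloud(n,d):
    m=camera_model(n);K,R,t=m['K'],m['R'],m['t'];v,u=np.indices(d.shape)
    c=np.stack([(u-K[0,2])/K[0,0]*d,(v-K[1,2])/K[1,1]*d,d],-1)
    return (c-t)@R
def ray(n,u,v,z):
    m=camera_model(n);K,R,t=m['K'],m['R'],m['t']
    o=-R.T@t;dr=R.T@np.linalg.solve(K,[u,v,1.]);return o+dr*(z-o[2])/dr[2]
def proj(n,X):
    m=camera_model(n);c=np.asarray(X)@m['R'].T+m['t'];p=c@m['K'].T;return p[...,:2]/p[...,2:]
E
python3 - <<'E'
from h import *
d=np.load("pics/top0.npz")['d'];P=cloud("top",d)
cv=lambda u,v,s,o:(o[0]+(u+.5)/s-.5,o[1]+(v+.5)/s-.5)
print("head corners");
C=np.array([ray("top",*cv(u,v,10,(92,215)),.096)[:2] for u,v in[(180,200),(328,238),(270,388),(135,335)]])
print(C,C.mean(0)); e=np.roll(C,-1,0)-C;print(np.hypot(*e.T),np.degrees(np.arctan2(e[:,1],e[:,0])))
print("collar",ray("top",*cv(294,288,10,(92,215)),.057))
print("collar depth center")
C=np.array([ray("top",*cv(u,v,12,(345,190)),.06)[:2] for u,v in[(95,80),(468,88),(466,445),(95,436)]])
print(C,C.mean(0)); e=np.roll(C,-1,0)-C;print(np.hypot(*e.T),np.degrees(np.arctan2(e[:,1],e[:,0])))
for u,v in[(275,148),(290,148),(272,372),(275,258)]:print(ray("top",*cv(u,v,12,(345,190)),.06))
def rect(box,zl,zh):
    u0,u1,v0,v1=box;Q=P[v0:v1,u0:u1].reshape(-1,3);Q=Q[(Q[:,2]>zl)&(Q[:,2]<zh)]
    print(len(Q),Q.mean(0),cv2.minAreaRect(Q[:,:2].astype(np.float32)))
rect((320,415,165,260),.053,.07)
rect((320,415,165,260),.028,.04)
rect((95,148,215,271),.085,.12)
rect((95,148,215,271),.048,.12)
print(np.round(P[222:258:3,100:136:3,2]*1000).astype(int))
# scene hub
d=np.load("pics/scene0.npz")['d'];P=cloud("scene",d)
rect((155,255,215,310),.053,.07)
rect((155,255,215,310),.028,.04)
rect((270,310,78,110),.09,.12)
E
```

```text
head corners
[[0.51779992 0.33942541]
 [0.51021368 0.30857695]
 [0.47942642 0.31958949]
 [0.49005151 0.34779537]] [0.49937288 0.32884681]
[0.03176757 0.03269758 0.03014074 0.02898327] [-103.8159885   160.31798078   69.3587097   -16.78527685]
collar [0.49932591 0.32729326 0.057     ]
collar depth center
[[ 0.60334388 -0.16732561]
 [ 0.60232028 -0.23360087]
 [ 0.53882866 -0.23238903]
 [ 0.5399729  -0.16680278]] [ 0.57111643 -0.20002957]
[0.06628317 0.06350318 0.06559623 0.06337313] [-90.88483882 178.90655061  89.00049846  -0.47269447]
[ 0.59139013 -0.19919867  0.06      ]
[ 0.59140683 -0.20186209  0.06      ]
[ 0.55152859 -0.19823739  0.06      ]
[ 0.57178537 -0.19898704  0.06      ]
805 [ 0.57180185 -0.20198333  0.06041896] ((0.5718879699707031, -0.2022181898355484), (0.065071240067482, 0.06427285820245743), 88.8954086303711)
5615 [ 0.57056621 -0.20109134  0.03541286] ((0.5718479752540588, -0.2020978033542633), (0.19722454249858856, 0.19871395826339722), 1.1492279767990112)
296 [0.49931027 0.32386083 0.10167598] ((0.4988776445388794, 0.3267992436885834), (0.03480367362499237, 0.034542
[... 679 characters left out ...]
 61]
 [  54   52   96  107  109  109  106  102   89   65   60   58]
 [  49   53   95  103  110  107  103   94   79   62   58   54]
 [  55   55   52   52   58   93   96   95   74   59   57   54]
 [  53   54   52   55   53   58   59   58   62   55   54   50]]
818 [ 0.57481103 -0.20354439  0.06067921] ((0.5737360715866089, -0.20143458247184753), (0.06602849811315536, 0.06557805836200714), 87.75626373291016)
5197 [ 0.57942181 -0.20984536  0.03603698] ((0.5740898847579956, -0.2016901671886444), (0.1991584748029709, 0.19879667460918427), 87.0025863647461)
133 [0.50371763 0.32055706 0.1020373 ] ((0.5013394951820374, 0.3256611227989197), (0.03319116681814194, 0.03427049145102501), 69.47686767578125)
```

{"fn": "send_rows", "kwargs": {
  "targets": [
    {"dr":[0,0,-0.5],"slide":[-31.7,-36.4,0],"grip":1},
    {"dr":[0,0,-0.5],"slide":[-31.7,-36.4,0],"grip":1},
    {"dr":[0,0,-0.5],"slide":[-31.7,-36.4,0],"grip":1},
    {"dr":[0,0,-0.5],"slide":[-31.7,-36.4,0],"grip":1},
    {"dr":[0,0,-0.5],"slide":[-31.7,-36.4,0],"grip":1},
    {"dr":[0,0,-0.5],"slide":[-31.7,-36.4,0],"grip":1},
    {"dr":[0,0,-0.5],"slide":[-31.7,-36.4,0],"grip":1},
    {"dr":[0,0,-0.5],"slide":[-31.7,-36.4,0],"grip":1},
    {"dr":[0,0,-0.983],"slide":[-75.5,-57.0,0],"grip":1},
    {"dr":[0,0,-0.983],"slide":[-75.5,-57.0,0],"grip":1},
    {"dr":[0,0,-0.983],"slide":[-75.5,-57.0,0],"grip":1},
    {"dr":[0,0,-0.983],"slide":[-75.5,-57.0,0],"grip":1}
  ]
}}

```text
clock: 1.6
position: [0.4612, 0.0986, 0.2053]
tool_rot: [3.141, -0.0, -0.313]
force: [-0.0, -0.3, -0.1]
finger_gap: 0.0938
```

```bash
cat >> h.py <<'E'
from scipy.spatial.transform import Rotation as Ro
def rel(x,y,z,yaw):
    s=robot.get_state();R=Ro.from_euler('xyz',s['tool_rot']);T=Ro.from_euler('xyz',[np.pi,0,yaw])
    print('at',s['clock'],s['position'].round(4),s['tool_rot'].round(4),'F',s['force'].round(1),s['moment'].round(2),'gap',round(s['finger_gap'],4),'q',s['qpos'].round(2))
    print('slide',(R.inv().apply(np.array([x,y,z])-s['position'])*100).round(2),'dr',(R.inv()*T).as_rotvec().round(3))
E
python3 -c "
from h import *
rel(.4995,.327,.2,-.314)"
```

```text
at 1.6 [0.4612 0.0986 0.2053] [ 3.1414e+00 -1.0000e-04 -3.1340e-01] F [-0.  -0.3 -0.1] [ 0.03 -0.1  -0.  ] gap 0.0938 q [ 0.03 -0.02  1.79 -0.    1.37  0.34]
slide [ -3.4  -22.91   0.52] dr [ 0.    -0.     0.001]
```

{"fn": "send_rows", "kwargs": {
  "targets": [
    {"dr":[0,0,0],"slide":[-3.4,-22.9,0],"grip":1},
    {"dr":[0,0,0],"slide":[-3.4,-22.9,0],"grip":1},
    {"dr":[0,0,0],"slide":[-3.4,-22.9,0],"grip":1},
    {"dr":[0,0,0],"slide":[-3.4,-22.9,0],"grip":1},
    {"dr":[0,0,0],"slide":[-3.4,-22.9,0],"grip":1},
    {"dr":[0,0,0],"slide":[-3.4,-22.9,0],"grip":1}
  ]
}}

```text
clock: 2.35
position: [0.4993, 0.3242, 0.2047]
tool_rot: [3.14, 0.001, -0.314]
force: [-0.0, -0.2, -0.6]
finger_gap: 0.0937
```

```bash
python3 -c "
from h import *
rel(.4995,.327,.064,-.314)"
```

```text
at 2.35 [0.4993 0.3242 0.2047] [ 3.1399e+00  1.0000e-03 -3.1380e-01] F [-0.  -0.2 -0.6] [-0.06 -0.06 -0.07] gap 0.0937 q [ 0.43  0.25  1.49 -0.    1.4   0.74]
slide [-0.05 -0.29 14.07] dr [0.002 0.001 0.   ]
```

{"fn": "send_rows", "kwargs": {
  "targets": [
    {"dr":[0,0,0],"slide":[0,-0.2,6],"grip":1},
    {"dr":[0,0,0],"slide":[0,-0.2,6],"grip":1},
    {"dr":[0,0,0],"slide":[0,-0.2,11],"grip":1},
    {"dr":[0,0,0],"slide":[0,-0.2,11],"grip":1},
    {"dr":[0,0,0],"slide":[0,-0.2,11],"grip":1}
  ]
}}

```text
clock: 2.98
position: [0.5019, 0.3269, 0.098]
tool_rot: [-3.14, -0.002, -0.315]
force: [0.3, 0.3, 0.9]
finger_gap: 0.0941
```

```bash
python3 -c "
from h import *
rel(.4995,.327,.064,-.314)
for n in ('scene','top'):
  p,d=camera(n); np.savez(f'pics/{n}1.npz',p=p,d=d)
  c=p[200:300,60:200] if n=='top' else p[20:150,210:360]
  cv2.imwrite(f'pics/{n}1.png',cv2.resize(c[...,::-1],None,fx=5,fy=5)[:600,:800])
"
```

```text
at 2.975 [0.5019 0.3269 0.098 ] [-3.1396e+00 -2.1000e-03 -3.1480e-01] F [0.3 0.3 0.9] [-0.02  0.01 -0.03] gap 0.0941 q [ 0.43  0.36  1.58 -0.    1.2   0.75]
slide [-0.24  0.07  3.4 ] dr [-0.002 -0.002 -0.001]
```

View pics/scene1.png

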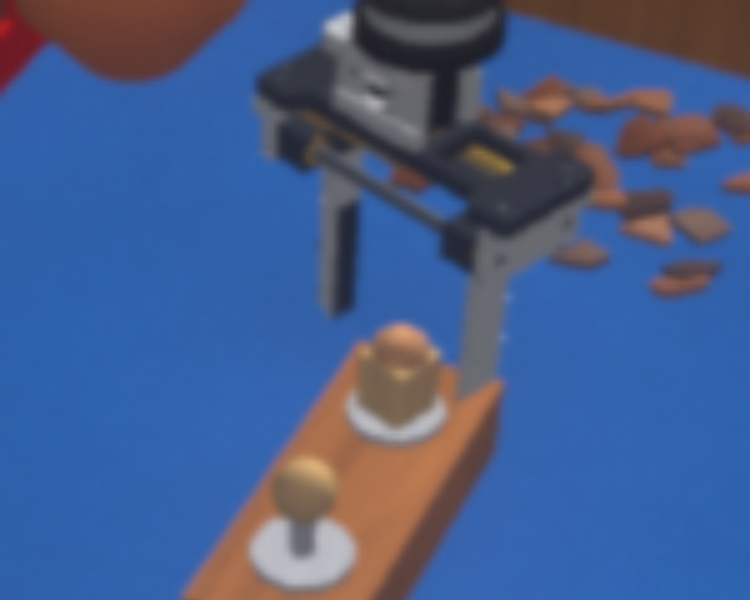

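View pics/top1.png

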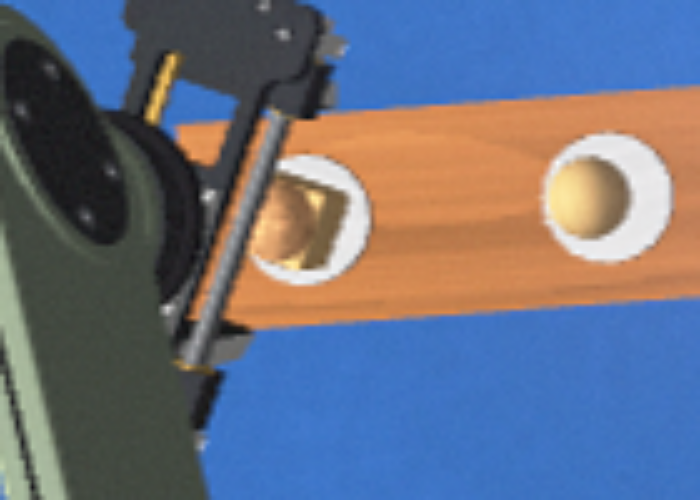

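Fingers (top1 crop, gripper bar from 280,110 to 190,360) are parallel to the head sides and straddle the head; going down.

{"fn": "send_rows", "kwargs": {
  "targets": [
    {"dr":[0,0,0],"slide":[-0.1,0,2.2],"grip":1},
    {"dr":[0,0,0],"slide":[-0.2,0.1,3.1],"grip":1},
    {"dr":[0,0,0],"slide":[-0.2,0.1,3.1],"grip":1},
    {"dr":[0,0,0],"slide":[-0.2,0.1,3.1],"grip":1}
  ]
}}

```text
clock: 3.58
position: [0.499, 0.3268, 0.0655]
tool_rot: [-3.14, -0.001, -0.314]
force: [1.0, -0.6, -0.1]
finger_gap: 0.0942
```

```bash
python3 -c "
from h import *
rel(.4995,.327,.064,-.314)"
```

```text
at 3.575 [0.499  0.3268 0.0655] [-3.1405e+00 -1.2000e-03 -3.1400e-01] F [ 1.  -0.6 -0.1] [-0.02 -0.04 -0.04] gap 0.0942 q [0.43 0.4  1.61 0.   1.14 0.75]
slide [ 0.04 -0.03  0.15] dr [-0.001 -0.001 -0.   ]
```

{"fn": "send_rows", "kwargs": {
  "targets": [
    {"dr":[0,0,0],"slide":[0,0,0.1],"grip":0},
    {"dr":[0,0,0],"slide":[0,0,0.1],"grip":0},
    {"dr":[0,0,0],"slide":[0,0,0.1],"grip":0},
    {"dr":[0,0,0],"slide":[0,0,0.1],"grip":0},
    {"dr":[0,0,0],"slide":[0,0,0.1],"grip":0},
    {"dr":[0,0,0],"slide":[0,0,0.1],"grip":0},
    {"dr":[0,0,0],"slide":[0,0,0.1],"grip":0},
    {"dr":[0,0,0],"slide":[0,0,0.1],"grip":0}
  ],
  "newtons": 20
}}

```text
clock: 4.58
position: [0.4983, 0.3264, 0.0634]
tool_rot: [3.142, -0.0, -0.314]
force: [0.2, 0.4, -0.9]
finger_gap: 0.0341
```

{"fn": "send_rows", "kwargs": {
  "targets": [
    {"dr":[0,0,0],"slide":[0,0,0],"grip":0},
    {"dr":[0,0,0],"slide":[0,0,0],"grip":0}
  ],
  "newtons": 50
}}

```text
clock: 4.82
position: [0.4984, 0.3264, 0.0635]
tool_rot: [-3.142, -0.0, -0.314]
force: [0.8, 0.6, 0.1]
finger_gap: 0.0335
```

```bash
python3 -c "
from h import *
rel(.4995,.327,.064,-.314)"
```

```text
at 4.825 [0.4984 0.3264 0.0635] [-3.1415e+00 -2.0000e-04 -3.1400e-01] F [0.8 0.6 0.1] [-0.12 -0.14  0.05] gap 0.0335 q [ 0.43  0.4   1.61 -0.    1.13  0.75]
slide [ 0.09 -0.09 -0.05] dr [-0. -0. -0.]
```

{"fn": "send_rows", "kwargs": {
  "targets": [
    {"dr":[0,0,0],"slide":[0,0,-2],"grip":0},
    {"dr":[0,0,0],"slide":[0,0,-5],"grip":0},
    {"dr":[0,0,0],"slide":[0,0,-8],"grip":0},
    {"dr":[0,0,0],"slide":[0,0,-12],"grip":0},
    {"dr":[0,0,0],"slide":[0,0,-14],"grip":0},
    {"dr":[0,0,0],"slide":[0,0,-14],"grip":0}
  ]
}}

```text
clock: 5.58
position: [0.4996, 0.3273, 0.2069]
tool_rot: [-3.138, -0.004, -0.314]
force: [0.8, -1.0, -2.5]
finger_gap: 0.0338
```

```bash
python3 -c "
from h import *
rel(.4995,.327,.064,-.314)
n='scene'
p,d=camera(n); np.savez(f'pics/{n}2.npz',p=p,d=d)
c=p[20:120,250:350]
cv2.imwrite(f'pics/{n}2.png',cv2.resize(c[...,::-1],None,fx=6,fy=6,interpolation=cv2.INTER_CUBIC)[:600,:800])
"
```

```text
at 5.575 [0.4996 0.3273 0.2069] [-3.1376 -0.004  -0.3139] F [ 0.8 -1.  -2.5] [-0.07 -0.05  0.02] gap 0.0338 q [0.44 0.25 1.49 0.   1.4  0.75]
slide [-0.06  0.09 14.29] dr [-0.004 -0.004  0.   ]
```

View pics/scene2.png

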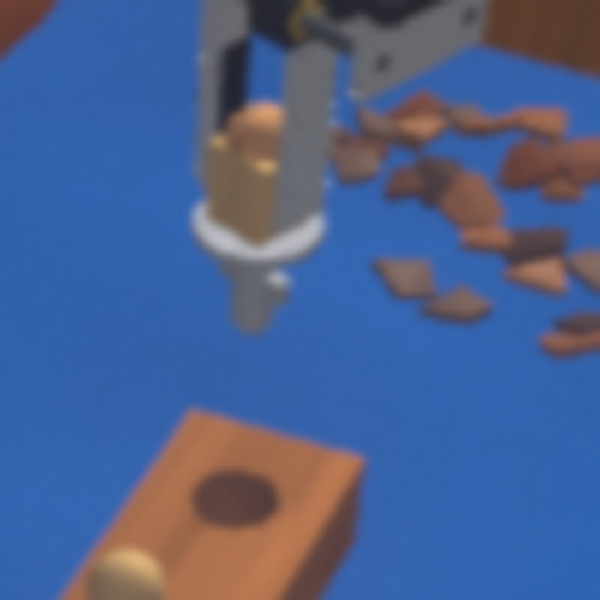

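```bash
python3 -c "
from h import *
z=np.load('pics/scene2.npz');p=z['p'][...,::-1].copy()
b=np.array([.4996,.3273,.2069-.0595]);yaw=-.314
X=np.array([np.cos(yaw),np.sin(yaw),0]);Y=np.array([-np.sin(yaw),np.cos(yaw),0]);Z=np.array([0,0,1])
im=[]
for A,B in((X,Y),(Y,X)):
  q=cv2.resize(p[50:85,275:310],None,fx=11,fy=11,interpolation=cv2.INTER_CUBIC)
  for s in(-1,1):
    L=np.array([b+s*A*.018+B*k*.004+Z*h for k,h in((-1,.020),(1,.020),(1,.032),(-1,.032))])
    u=(proj('scene',L)-[275,50]+.5)*11
    cv2.polylines(q,[u.astype(int)],True,(0,0,255) if s>0 else (0,255,255),1)
  im.append(q)
cv2.imwrite('pics/k.png',np.hstack(im))
"
```

```text
(no output)
```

View pics/k.png

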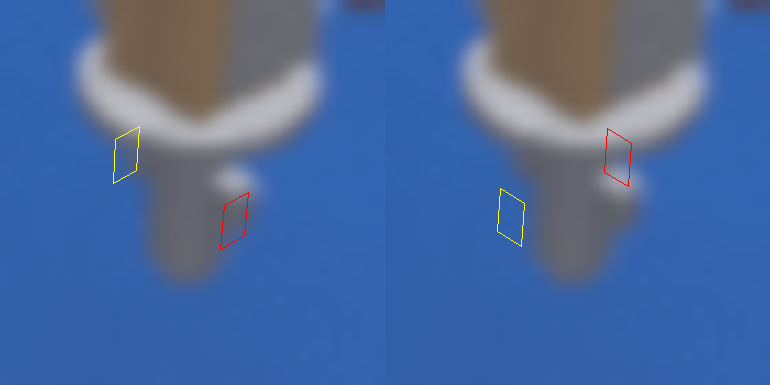

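{"fn": "send_rows", "kwargs": {
  "targets": [
    {"dr":[0,0,-0.03],"slide":[2.0,4.0,0],"grip":0},
    {"dr":[0,0,-0.08],"slide":[4.5,9.4,0],"grip":0},
    {"dr":[0,0,-0.12],"slide":[7.0,14.5,0],"grip":0},
    {"dr":[0,0,-0.15],"slide":[9.5,19.7,0],"grip":0},
    {"dr":[0,0,-0.18],"slide":[12.0,24.8,0],"grip":0},
    {"dr":[0,0,-0.21],"slide":[14.5,30.0,0],"grip":0},
    {"dr":[0,0,-0.24],"slide":[17.0,35.2,0],"grip":0},
    {"dr":[0,0,-0.27],"slide":[19.5,40.3,0],"grip":0},
    {"dr":[0,0,-0.294],"slide":[21.5,44.5,0],"grip":0},
    {"dr":[0,0,-0.294],"slide":[22.7,47.0,0],"grip":0},
    {"dr":[0,0,-0.294],"slide":[23.2,48.0,0],"grip":0},
    {"dr":[0,0,-0.294],"slide":[23.2,48.0,0],"grip":0}
  ]
}}

```text
clock: 7.12
position: [0.57, -0.2013, 0.2022]
tool_rot: [-3.14, 0.002, -0.021]
force: [-0.4, -0.0, -2.0]
finger_gap: 0.0341
```

{"fn": "send_rows", "kwargs": {
  "targets": [
    {"dr":[0,0,0],"slide":[0,0,3],"grip":0},
    {"dr":[0,0,0],"slide":[0,0,5.5],"grip":0},
    {"dr":[0,0,0],"slide":[0,0,7],"grip":0},
    {"dr":[0,0,0],"slide":[0,0,7],"grip":0},
    {"dr":[0,0,0],"slide":[0,0,7],"grip":0}
  ]
}}

```text
clock: 7.75
position: [0.5715, -0.2016, 0.1346]
tool_rot: [3.141, -0.002, -0.019]
force: [-0.3, -0.8, -1.1]
finger_gap: 0.0334
```

```bash
python3 -c "
from h import *
rel(.572,-.2012,.1295,-.02)
for n,c in(('scene',(180,290,130,270)),('top',(150,260,310,430))):
  p,d=camera(n); np.savez(f'pics/{n}3.npz',p=p,d=d)
  c=p[c[0]:c[1],c[2]:c[3]]
  cv2.imwrite(f'pics/{n}3.png',cv2.resize(c[...,::-1],None,fx=5,fy=5,interpolation=cv2.INTER_CUBIC))
"
```

```text
at 7.75 [ 0.5715 -0.2016  0.1346] [ 3.1408e+00 -1.7000e-03 -1.9400e-02] F [-0.3 -0.8 -1.1] [-0.06 -0.07  0.04] gap 0.0334 q [-0.48  0.33  1.53  0.    1.27 -0.46]
slide [ 0.05 -0.04  0.51] dr [ 0.001 -0.002  0.001]
```

View pics/scene3.png

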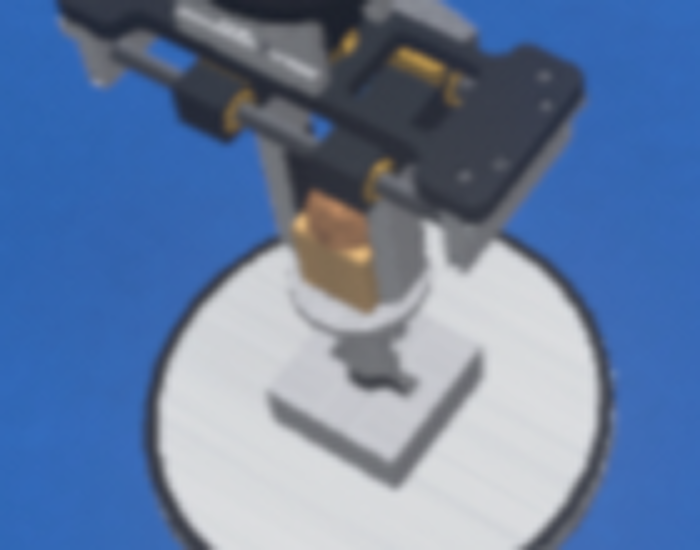

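View pics/top3.png

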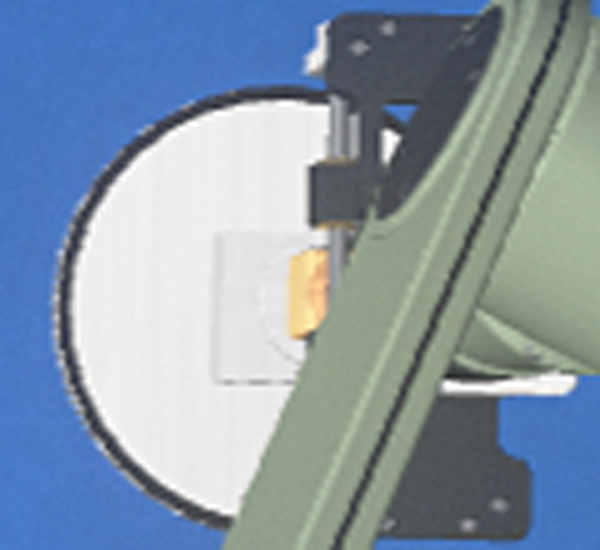

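```bash
cat > ov.py <<'E'
from h import *
import sys
# overlay: idx tcpx tcpy tcpz
i=sys.argv[1];b=np.array(list(map(float,sys.argv[2:5])))-[0,0,.0595]
hub=np.array(list(map(float,sys.argv[5:7]))+[.06]);hy=float(sys.argv[7])
p=np.load(f'pics/scene{i}.npz')['p'][...,::-1];u0,v0,s=165,215,8
q=cv2.resize(p[v0:v0+70,u0:u0+75],None,fx=s,fy=s,interpolation=cv2.INTER_CUBIC)
def dr(L,c,cl=True):cv2.polylines(q,[((proj('scene',np.array(L))-[u0,v0]+.5)*s).astype(int)],cl,c,1)
a=np.linspace(0,2*np.pi,40);ring=lambda r,z:b+np.c_[r*np.cos(a),r*np.sin(a),0*a+z]
dr(ring(.028,.048),(0,0,255));dr(ring(.028,.054),(0,0,255));dr(ring(.006,0),(0,255,255));dr(ring(.01,.006),(0,255,255))
X=np.array([np.cos(hy),np.sin(hy),0]);Y=np.array([-np.sin(hy),np.cos(hy),0])
dr([hub+.032*(m*X+n*Y) for m,n in((1,1),(1,-1),(-1,-1),(-1,1))],(0,255,0))
dr([hub+.0205*m*X+.005*n*Y for m,n in((1,1),(1,-1),(-1,-1),(-1,1))],(255,0,255))
cv2.imwrite(f'pics/ov{i}_{sys.argv[5]}.png',q)
E
python3 ov.py 3 .5715 -.2016 .1346 .572 -.2012 -.02
```

```text
(no output)
```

View pics/ov3_.572.png

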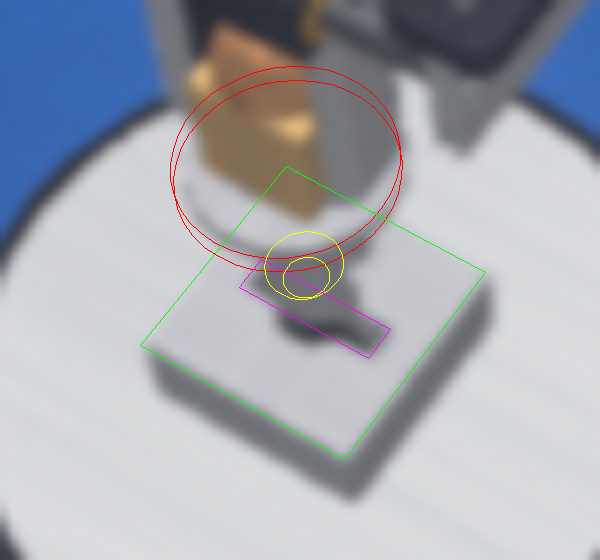

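{"fn": "send_rows", "kwargs": {
  "targets": [
    {"dr":[0,0,0],"slide":[0,0,0.8],"grip":0},
    {"dr":[0,0,0],"slide":[0,0,1.4],"grip":0},
    {"dr":[0,0,0],"slide":[0,0,1.4],"grip":0},
    {"dr":[0,0,0],"slide":[0,0,1.4],"grip":0},
    {"dr":[0,0,0],"slide":[0,0,1.4],"grip":0}
  ]
}}

```text
clock: 8.48
position: [0.5708, -0.2019, 0.1197]
tool_rot: [3.141, -0.0, -0.02]
force: [0.3, -0.2, -2.4]
finger_gap: 0.0334
```

```bash
python3 -c "
from h import *
rel(.572,-.2012,.1135,-.02)
for n in('scene',):
  p,d=camera(n); np.savez(f'pics/{n}4.npz',p=p,d=d)
c=p[225:275,180:230]
cv2.imwrite(f'pics/{n}4.png',cv2.resize(c[...,::-1],None,fx=11,fy=11,interpolation=cv2.INTER_CUBIC))
rel(.572,-.2012,.1135,-.02)
"
python3 ov.py 4 .5725 -.2015 .1185 .572 -.2012 -.02
```

```text
at 8.475 [ 0.5708 -0.2019  0.1197] [ 3.1414e+00 -4.0000e-04 -2.0100e-02] F [ 0.3 -0.2 -2.4] [-0.03 -0.07  0.01] gap 0.0334 q [-0.48  0.35  1.55  0.    1.25 -0.46]
slide [ 0.11 -0.07  0.62] dr [ 0. -0. -0.]
at 8.525 [ 0.5708 -0.2018  0.1197] [ 3.1414e+00 -4.0000e-04 -2.0000e-02] F [ 0.2  0.1 -2. ] [ 0.02 -0.02  0.06] gap 0.0335 q [-0.48  0.35  1.55  0.    1.25 -0.46]
slide [ 0.11 -0.07  0.62] dr [ 0. -0. -0.]
```

View pics/scene4.png

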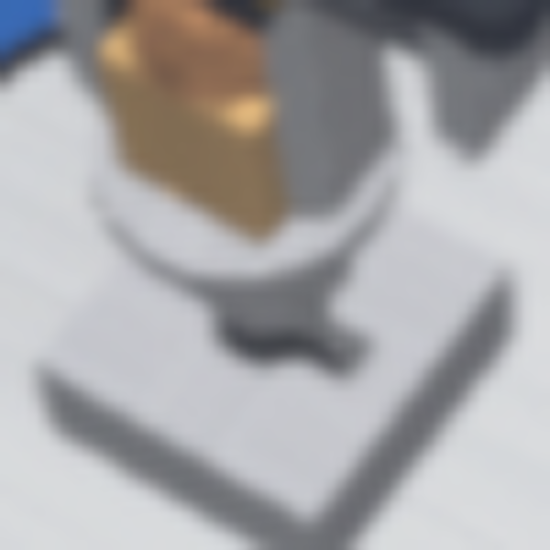

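View pics/ov4_.572.png

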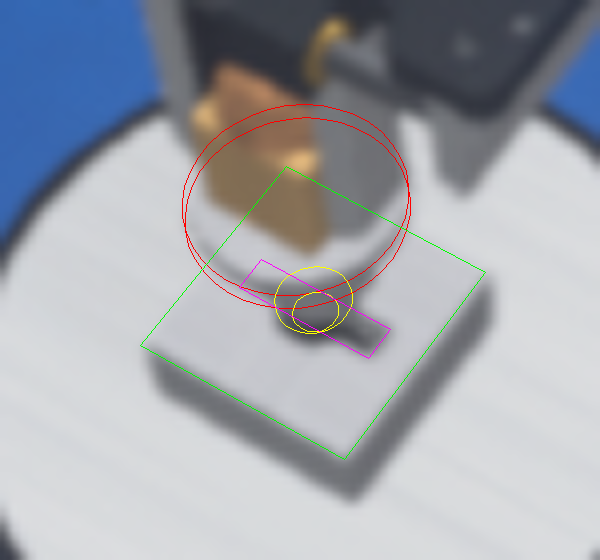

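{"fn": "send_rows", "kwargs": {
  "targets": [
    {"dr":[0,0,0],"slide":[0.1,-0.05,0],"grip":0},
    {"dr":[0,0,0],"slide":[0.1,-0.05,0.4],"grip":0},
    {"dr":[0,0,0],"slide":[0.1,-0.05,0.8],"grip":0},
    {"dr":[0,0,0],"slide":[0.1,-0.05,1.0],"grip":0},
    {"dr":[0,0,0],"slide":[0.1,-0.05,1.0],"grip":0},
    {"dr":[0,0,0],"slide":[0.1,-0.05,1.0],"grip":0}
  ]
}}

```text
clock: 9.28
position: [0.5719, -0.2021, 0.1094]
tool_rot: [3.14, -0.001, -0.02]
force: [1.1, -3.8, -3.0]
finger_gap: 0.0334
```

```bash
python3 -c "
from h import *
rel(.572,-.2012,.1015,-.02)"
```

```text
at 9.275 [ 0.5719 -0.2021  0.1094] [ 3.1401e+00 -6.0000e-04 -2.0100e-02] F [ 1.1 -3.8 -3. ] [-1.08 -0.23 -0.06] gap 0.0334 q [-0.48  0.36  1.55 -0.    1.23 -0.46]
slide [ 0.01 -0.09  0.79] dr [ 0.002 -0.001 -0.   ]
```

{"fn": "send_rows", "kwargs": {
  "targets": [
    {"dr":[0,0,0],"slide":[-0.02,0.1,0],"grip":0},
    {"dr":[0,0,0],"slide":[-0.02,0.1,0],"grip":0},
    {"dr":[0,0,0],"slide":[-0.02,0.1,0],"grip":0}
  ]
}}

```text
clock: 9.65
position: [0.5717, -0.2022, 0.1094]
tool_rot: [3.141, -0.001, -0.02]
force: [1.2, -2.5, -3.9]
finger_gap: 0.0337
```

```bash
python3 -c "
from h import *
rel(.572,-.2012,.1015,-.02)"
```

```text
at 9.65 [ 0.5717 -0.2022  0.1094] [ 3.1415e+00 -6.0000e-04 -2.0000e-02] F [ 1.2 -2.5 -3.9] [-0.91 -0.56  0.02] gap 0.0337 q [-0.48  0.36  1.55  0.    1.23 -0.46]
slide [ 0.03 -0.11  0.79] dr [ 0.    -0.001  0.   ]
```

{"fn": "send_rows", "kwargs": {
  "targets": [
    {"dr":[0,0,0],"slide":[0.04,0.15,0],"grip":0},
    {"dr":[0,0,0],"slide":[0.04,0.15,0],"grip":0},
    {"dr":[0,0,0],"slide":[0.04,0.15,0],"grip":0}
  ]
}}

```text
clock: 10.02
position: [0.5713, -0.2029, 0.1092]
tool_rot: [-3.14, 0.001, -0.02]
force: [0.2, -0.1, -3.1]
finger_gap: 0.0337
```

```bash
python3 -c "
from h import *
rel(.572,-.2012,.1015,-.02)"
```

```text
at 10.025 [ 0.5713 -0.2029  0.1092] [-3.1401e+00  1.2000e-03 -1.9800e-02] F [ 0.2 -0.1 -3.1] [-0.09 -0.14  0.  ] gap 0.0337 q [-0.48  0.36  1.55  0.    1.23 -0.46]
slide [ 0.06 -0.17  0.77] dr [-0.002  0.001  0.   ]
```

Forces vanished. Continue to just past the key-contact depth (TCP about 0.0995).

{"fn": "send_rows", "kwargs": {
  "targets": [
    {"dr":[0,0,0],"slide":[0,0,0.4],"grip":0},
    {"dr":[0,0,0],"slide":[0,0,0.8],"grip":0},
    {"dr":[0,0,0],"slide":[0,0,1.2],"grip":0},
    {"dr":[0,0,0],"slide":[0,0,1.2],"grip":0},
    {"dr":[0,0,0],"slide":[0,0,1.2],"grip":0}
  ]
}}

```text
clock: 10.65
position: [0.5718, -0.2037, 0.0974]
tool_rot: [-3.142, 0.0, -0.02]
force: [-0.0, -0.5, -2.6]
finger_gap: 0.0337
```

```bash
python3 -c "
from h import *
rel(.5713,-.2029,.0715,-.02)"
```

```text
at 10.65 [ 0.5718 -0.2037  0.0974] [-3.1416e+00  1.0000e-04 -2.0000e-02] F [-0.  -0.5 -2.6] [-0.05 -0.12 -0.02] gap 0.0337 q [-0.48  0.38  1.56 -0.    1.21 -0.46]
slide [-0.05 -0.08  2.59] dr [-0.  0.  0.]
```

{"fn": "send_rows", "kwargs": {
  "targets": [
    {"dr":[0,0,0],"slide":[0,0,0.3],"grip":0},
    {"dr":[0,0,0],"slide":[0,0,0.6],"grip":0},
    {"dr":[0,0,0],"slide":[0,0,0.6],"grip":0},
    {"dr":[0,0,0],"slide":[0,0,0.6],"grip":0}
  ]
}}

```text
clock: 11.15
position: [0.5718, -0.2038, 0.0914]
tool_rot: [-3.142, 0.0, -0.02]
force: [-0.3, -0.3, -1.7]
finger_gap: 0.0336
```

```bash
python3 -c "
from h import *
rel(.5713,-.2029,.0715,-.02)"
```

```text
at 11.15 [ 0.5718 -0.2038  0.0914] [-3.1415e+00  1.0000e-04 -2.0000e-02] F [-0.3 -0.3 -1.7] [-0.04 -0.09 -0.03] gap 0.0336 q [-0.48  0.38  1.56  0.    1.19 -0.46]
slide [-0.05 -0.08  1.99] dr [-0.  0. -0.]
```

{"fn": "send_rows", "kwargs": {
  "targets": [
    {"dr":[0,0,0],"slide":[0,0,0.4],"grip":0},
    {"dr":[0,0,0],"slide":[0,0,0.8],"grip":0},
    {"dr":[0,0,0],"slide":[0,0,1.2],"grip":0},
    {"dr":[0,0,0],"slide":[0,0,1.5],"grip":0},
    {"dr":[0,0,0],"slide":[0,0,1.5],"grip":0},
    {"dr":[0,0,0],"slide":[0,0,1.5],"grip":0}
  ],
  "newtons": 60
}}

```text
clock: 11.9
position: [0.5719, -0.2038, 0.0771]
tool_rot: [3.141, -0.0, -0.02]
force: [-2.0, 1.2, 4.9]
finger_gap: 0.0336
```

```bash
python3 -c "
from h import *
rel(.5713,-.2029,.0715,-.02)"
```

```text
at 11.9 [ 0.5719 -0.2038  0.0771] [ 3.1415e+00 -1.0000e-04 -2.0000e-02] F [-2.   1.2  4.9] [0.21 0.52 0.02] gap 0.0336 q [-0.48  0.4   1.57 -0.    1.17 -0.46]
slide [-0.06 -0.09  0.56] dr [ 0. -0.  0.]
```

{"fn": "send_rows", "kwargs": {
  "targets": [
    {"dr":[0,0,0],"slide":[0,0,0.3],"grip":0},
    {"dr":[0,0,0],"slide":[0,0,0.5],"grip":0},
    {"dr":[0,0,0],"slide":[0,0,0.6],"grip":0},
    {"dr":[0,0,0],"slide":[0,0,0.6],"grip":0},
    {"dr":[0,0,0],"slide":[0,0,0.6],"grip":0}
  ]
}}

```text
clock: 12.52
position: [0.5719, -0.2038, 0.0716]
tool_rot: [3.141, -0.0, -0.02]
force: [-2.8, 1.5, 5.9]
finger_gap: 0.0338
```

```bash
python3 -c "
from h import *
rel(.5713,-.2029,.0715,-.02)"
```

```text
at 12.525 [ 0.5719 -0.2038  0.0716] [ 3.1413e+00 -2.0000e-04 -1.9900e-02] F [-2.8  1.5  5.9] [0.26 0.67 0.05] gap 0.0338 q [-0.48  0.41  1.57 -0.    1.16 -0.46]
slide [-0.07 -0.09  0.01] dr [ 0. -0.  0.]
```

{"fn": "send_rows", "kwargs": {
  "targets": [
    {"dr":[0,0,0],"slide":[0,0,0.1],"grip":0},
    {"dr":[0,0,0],"slide":[0,0,0.2],"grip":0},
    {"dr":[0,0,0],"slide":[0,0,0.2],"grip":0},
    {"dr":[0,0,0],"slide":[0,0,0.2],"grip":0}
  ]
}}

```text
clock: 13.02
position: [0.572, -0.2038, 0.0714]
tool_rot: [3.141, -0.0, -0.02]
force: [-5.8, 2.7, 16.0]
finger_gap: 0.0339
```

```bash
python3 -c "
from h import *
rel(.5713,-.2029,.0715,-.02)
p,d=camera('scene'); np.savez('pics/scene5.npz',p=p,d=d)
cv2.imwrite('pics/scene5.png',cv2.resize(p[215:285,165:240][...,::-1],None,fx=8,fy=8,interpolation=cv2.INTER_CUBIC))"
```

```text
at 13.025 [ 0.572  -0.2038  0.0714] [ 3.1412e+00 -1.0000e-04 -1.9700e-02] F [-5.8  2.7 16. ] [0.61 1.35 0.  ] gap 0.0339 q [-0.48  0.41  1.57 -0.    1.16 -0.46]
slide [-0.07 -0.09 -0.01] dr [ 0. -0.  0.]
```

View pics/scene5.png

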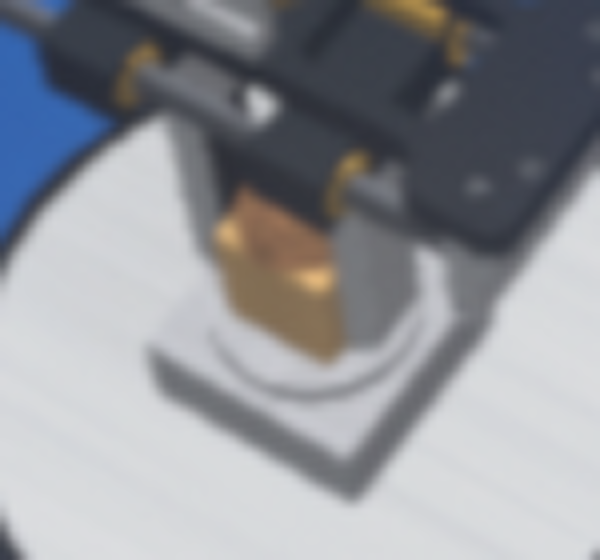

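Scene5 shows the collar (centre about 315,350 in the crop) flat on the hub. The height has stopped changing while force rises. I'll press slightly more and let it settle.

{"fn": "send_rows", "kwargs": {
  "targets": [
    {"dr":[0,0,0],"slide":[0,0,0.1],"grip":0},
    {"dr":[0,0,0],"slide":[0,0,0.1],"grip":0},
    {"dr":[0,0,0],"slide":[0,0,0.1],"grip":0},
    {"dr":[0,0,0],"slide":[0,0,0.1],"grip":0},
    {"dr":[0,0,0],"slide":[0,0,0.1],"grip":0},
    {"dr":[0,0,0],"slide":[0,0,0.1],"grip":0}
  ]
}}

```text
clock: 13.82
position: [0.572, -0.2039, 0.0714]
tool_rot: [3.141, -0.0, -0.02]
force: [-7.5, 3.5, 20.0]
finger_gap: 0.0338
```

```bash
python3 -c "
from h import *
rel(.5713,-.2029,.0715,-.02)
p,d=camera('scene'); cv2.imwrite('pics/scene6.png',p[...,::-1])"
```

```text
at 13.825 [ 0.572  -0.2039  0.0714] [ 3.1411 -0.     -0.0197] F [-7.5  3.5 20. ] [0.71 1.69 0.  ] gap 0.0338 q [-0.48  0.41  1.57 -0.    1.16 -0.46]
slide [-0.07 -0.1  -0.01] dr [ 0. -0.  0.]
```

View pics/scene6.png

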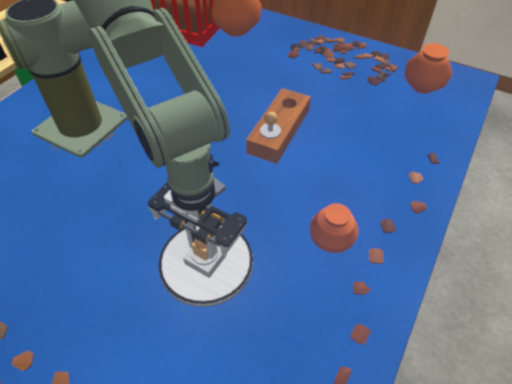

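The post is home at pixel (205,255). The spare (270,125) and jar (333,228) haven't moved, and the brush is hidden behind the arm.

```bash
python3 -c "
from h import *
print(robot.hand_in())"
```

```text
the job is handed in; nothing more can be done
None
```

The keyed post is out of the rack and fully home in the turntable hub. I handed the job in at about 13.9 s with the gripper still holding the post at 60 N and pressing it down.

- **Key and keyway:** I found the key direction in the picture after lifting, turned the post to the keyway, and eased a small sideways contact at the bore mouth. The key then slid in with no resistance.
- **Fully home:** The tool stopped at z = 0.0714 m; 0.0715 m was expected with the collar on the hub. Pressing further raised the force from 16 to 20 N (upward on the tool) with no more movement. The last close-up shows the collar flat on the hub.
- **Side force:** About 8 N of sideways force remained while pressing down.
- **Bystanders:** The spare post and the jar looked unmoved in the last picture. The brush was hidden behind the arm there, so I couldn't check it, but no move came near it.
- **Camera disagreement:** The two cameras differed by about 2 mm on the hub's position. I settled the final alignment by feel at the bore.

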